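# Wedge up the foam drain plate and hold it

## Robot

A 7-joint arm with a two-finger parallel gripper is mounted at the origin on the work surface. World frame = base frame: x ahead of the robot, y to its left, z up, the work surface at z = 0. Lengths are in m, angles in rad, forces in N, time in s.
With the tool pointing down it reaches from about 0.4 to 0.75 m from the base axis. Payload 19.5 kg.
Tool frame: the origin (TCP) lies at the very end of the fingers, on their centre line; the grasp point (between the pads) lies 19 mm behind it; y points along the fingers, z is the direction in which the jaws open and shut, and the axes are right-handed (so a half turn about y gives the same grasp; the last joint's range is limited). The gripper opens to 85 mm and grips with 20 to 120 N. Pads are 22 mm wide; open, the fingers measure 114 mm over their backs; the gripper's body (76 mm by 85 mm) begins 54 mm behind the grasp point. The pads swing forward as they close: fully open they stand 13 mm farther back than shut.
Start: joints at [1.291, 0.707, -0.028, 1.485, 0.022, 0.951, -0.075], TCP at [0.135, -0.559, 0.231] pointing down, gripper open.
Joint ranges: [-2.71, 2.71], [-0.32, 2.16], [-1.57, 1.52], [0, 2.45], [-1.46, 4.6], [0, 2.02], [-2.83, 2.83]. Speed limits (rad/s): [1.89, 1.89, 2.57, 2.57, 3.01, 3.01, 3.01].

## Interface

Orientations are given as [roll, pitch, yaw] about the fixed x, y, z axes, in that order (R = Rz(yaw) Ry(pitch) Rx(roll)).
In Python, from workcell import bot gives the robot as it stands.
- The arm moves only by the shell command python3 -m inch 'ROWS'. ROWS is JSON, a list of rows, each a list of 7 numbers: the finger opening in mm, from 0 to 85.4, then the shift along the tool's x, y, z in mm, then the turn, a rotation vector about the tool's x, y, z in degrees. In form: [[jaw, dx, dy, dz, rx, ry, rz], ...]. A call has exactly 5 rows; each row is the pose to reach, as a shift and turn from the pose measured when the call began, along the tool's axes at that moment; what a row does not reach only later rows make up. A row lasts 1/10 s, in which the tool goes at most 50 mm and 8.59 degrees, less where a joint would pass 70% of its speed; a pose out of reach is approached as far as the arm can. A call with a gripper value outside its range is refused whole. The fingers move at their own pace and stop on an object; the grip force is fixed at half the most. Time passes only in rows, so rows that repeat a pose let the fingers close, or fill a call up. It gives the time, the measured TCP pose, the force and the opening at its end, in the units of the state.
- bot.read_state(): the state, without advancing time (a new reading comes with each control period).
- bot.snapshot(name): name is "scene" or "side" or "wrist"; returns a dict with "frame" (384x512x3 uint8, red, green, blue), "fx", "fy", "cx", "cy" (pixels), "extrinsics" (4x4, takes a point from world to camera coordinates); the wrist camera has in their place "hand_eye" (4x4, takes a point from camera to tool coordinates, whose origin is the TCP and whose axes are the tool frame's). Camera axes: x right, y up, looking along -z (the intrinsics and any distortion apply to the point x, -y, -z); pixel columns grow to the right and rows downward; lengths in m; the calibration is good to about 2 mm. The wrist camera is an equidistant fisheye: a pixel r from the principal point sees the ray r / f radians off the axis. A picture is of the moment at which its call begins: read the wrist's pose just before it. There is no depth.
- bot.finish_job(): hands the job in, once; it reports no verdict.
The state is a dict: "time_s": time; "joint_positions": joint angles; "qd": joint speeds; "tau": joint torques, N m; "tool_pos": TCP position; "orientation": TCP orientation; "wrist_force": force on the tool from outside, world axes, zero at the start; "moment": the same for the moment, N m; "opening": finger opening in m.
Only numpy, scipy, OpenCV 4.12 (cv2) and the standard library are available. Lean on these libraries where they do the work, as an engineer would, in place of code of your own. Each camera call takes 0.05 s, during which the arm holds its last target.

## Task

Take the yellow levelling wedge by its black grip post and push it, thin end first, under the red front lip of the hinged drain plate, between the two side rails, until the wedge alone has just lifted the lip clear of the rails by a few millimetres: stop with the red lip over the middle of the wedge's green band. Finish while still gripping the wedge there, flat on the table with the plate resting on it; do not touch the plate or its stand with the robot, keep the cup on the plate standing, and leave the jar, bottles, syringes and other cup where they are.

Things in the scene. Friction and masses are not known exactly. Their poses are not given: they have to be found in the camera images.
- stand: Fixed drain stand: two dark steel rails 14 mm high, 18 wide, centred at y = -105 and +105 mm, from x = -8 to 178 mm, joined at the back; bare table between. Origin: on the table right below the middle of the plate's front lip; x points from the lip back to the hinge (the way the wedge is pushed, roughly away from the robot), y along the lip, z up. Position and yaw vary.
- lip (a point): Middle of the underside of the plate's front lip: a red round bar, 10 mm in diameter, 230 mm long, along the front edge of a flat aluminium plate (150 mm deep, its top 24 mm above the table). At rest the bar lies on the rails, its underside 14 mm above the table.
- plate (a joint): Lift angle (rad) of the plate about its rear hinge, 150 mm behind the lip and 19 mm above the table: 0 = lip resting on the rails, grows as the lip rises; 0.033 = lip 5 mm clear. Plate about 0.7 kg, free to fall back, carries the cup; pushing the wedge in takes roughly 10 N.
- wedge: Loose yellow wedge with a black grip post, 0.18 kg, 148 mm long, 36 wide, flat underside, lying left or right in front of the stand. Origin: on its underside below the post's centre; x points to the thin end (nose), 130 mm ahead; z up. Ramp: 5 mm high at the nose, rising 1 in 5 to 25 mm at 100 mm from the nose, then dropping to a 4.5 mm strip that carries the post.
- nose (a point): Middle of the wedge's thin end, on its underside. The ramp meets the resting lip when the nose is 45 mm past it.
- post (a point): Centre of the top of the wedge's grip post, 65 mm above its underside: an upright black block 30 mm along the wedge (x) and 24 mm across (y), free from 5 to 65 mm height. Grip it across y from above.
- band (a point): Middle of the green band on the wedge's ramp, 70 mm behind the nose, 19 mm above the underside; the band is 24 mm long. With the lip over this point it is 5 mm clear of the rails.
- cup: Empty clear plastic cup standing on the drain plate, 72 mm wide at the rim, 105 mm tall. Origin: centre of its underside, z up.
- jar: Squat white sample jar with red cap, 54 mm wide, 65 mm tall; a bystander. It and the wedge may swap sides of the table. Origin: centre of its underside, z up.
- bottle_blue: Clear bottle with blue cap, 64 mm wide, 150 mm tall; a bystander. Origin: centre of its underside, z up.
- bottle_red: White bottle with red cap, 64 mm wide, 150 mm tall; a bystander. Origin: centre of its underside, z up.
- mixing_cup: Empty clear plastic cup, 72 mm wide, 100 mm tall, standing on the table to the left; a bystander. Origin: centre of its underside, z up.
- syringe1: Small plastic syringe lying on the table to the left, about 120 mm long; a bystander. Origin: under its middle, x along its nozzle.
- syringe2: Small plastic syringe lying on the table to the right, about 120 mm long; a bystander. Origin: under its middle, x along its nozzle.

How it is judged:
By the outcome, as a careful person would: the job done as asked, in the order asked, and still so for the second after the job is handed in, while the arm keeps its last pose, push and grip.
It also fails if it takes over 38 s, if anything falls off the work surface, if the arm or the gripper's body presses on something with over 40 N, if the wrist force passes 120 N, or if a joint passes its speed limit or range.

## Working session

There is one attempt and no reset: what is moved stays moved. The work goes in short steps, Python scripts to look and compute and a shell command to move; the robot and the scene stay as the last step left them, time stands still between calls to the robot, and variables do not carry over. Pictures are saved under pics/ and viewed, and the job is handed in when it is done.

```bash
ls; mkdir -p pics; python3 - <<'E'
from workcell import bot
import cv2,numpy as np
s=bot.read_state()
for k,v in s.items(): print(k,np.round(v,4))
for n in ["scene","side","wrist"]:
    d=bot.snapshot(n); cv2.imwrite(f"pics/{n}0.png",cv2.cvtColor(d["frame"],cv2.COLOR_RGB2BGR))
    print(n,d["fx"],d["fy"],d["cx"],d["cy"],np.round(d.get("extrinsics",d.get("hand_eye")),4).tolist(),[k for k in d])
E
```

```text
pics
time_s 0.0
joint_positions [ 1.2913  0.7071 -0.0276  1.4849  0.022   0.9509 -0.0755]
qd [-0.0018 -0.0008  0.0012  0.0001 -0.0001  0.0001  0.0017]
tau [-9.00000e-04 -8.83203e+01  1.23400e+00 -2.36164e+01  1.68000e-02
  6.50000e-03 -0.00000e+00]
tool_pos [ 0.1354 -0.5586  0.2308]
orientation [-1.5718e+00 -1.0000e-04 -2.9038e+00]
wrist_force [ 0.1755  0.0977 -0.1675]
moment [ 0.0302 -0.0069 -0.0388]
opening 0.0854
scene 401.74080299921496 401.74080299921496 255.68464050195038 187.5344530568926 [[-0.0364, 0.9991, 0.0215, 0.0357], [-0.6293, -0.0396, 0.7762, 0.3252], [0.7763, 0.0147, 0.6301, -1.6555], [0.0, 0.0, 0.0, 1.0]] ['frame', 'fx', 'fy', 'cx', 'cy', 'extrinsics']
side 376.8619578469408 376.8619578469408 256.4943853676483 192.70001468472017 [[-0.9693, -0.2458, 0.0057, 0.5885], [0.1891, -0.7304, 0.6563, -0.182], [-0.1571, 0.6372, 0.7545, -1.143], [0.0, 0.0, 0.0, 1.0]] ['frame', 'fx', 'fy', 'cx', 'cy', 'extrinsics']
wrist 297.3186396354542 297.3186396354542 253.762892399618 192.07241826609737 [[0.0005, -0.9503, -0.3112, -0.0798], [-0.0001, 0.3112, -0.9503, -0.1424], [1.0, 0.0005, 0.0001, 0.0005], [0.0, 0.0, 0.0, 1.0]] ['frame', 'fx', 'fy', 'cx', 'cy', 'hand_eye']
```

View pics/scene0.png

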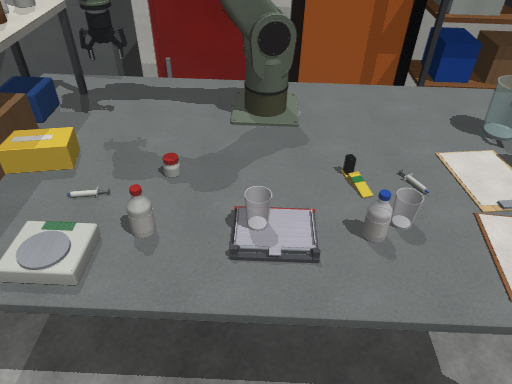

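View pics/side0.png

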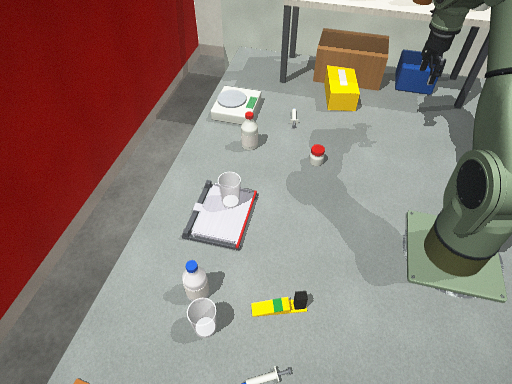

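View pics/wrist0.png

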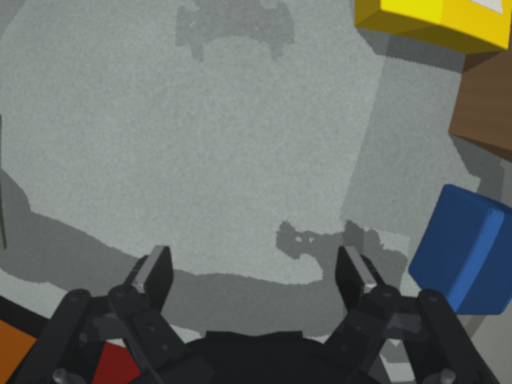

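The scene view shows the wedge at (357,178), with its post at (350,160), and the plate's red lip running from (233,208) to (315,209) with the cup near (258,208). Next I'll enlarge both views to pick pixels.

```bash
cat > h.py <<'E'
import numpy as np,cv2
def proj(d,P):
    P=np.atleast_2d(P); E=np.array(d["extrinsics"]); c=P@E[:3,:3].T+E[:3,3]
    return np.c_[d["cx"]+d["fx"]*c[:,0]/-c[:,2], d["cy"]-d["fy"]*c[:,1]/-c[:,2]]
def ray(d,uv,z):
    E=np.array(d["extrinsics"]);R=E[:3,:3];o=-R.T@E[:3,3]
    v=R.T@np.array([(uv[0]-d["cx"])/d["fx"],-(uv[1]-d["cy"])/d["fy"],-1])
    return o+v*(z-o[2])/v[2]
def crop(d,x0,y0,x1,y1,k,name):
    f=cv2.cvtColor(d["frame"],cv2.COLOR_RGB2BGR)[y0:y1,x0:x1]
    cv2.imwrite(name,cv2.resize(f,None,fx=k,fy=k,interpolation=cv2.INTER_CUBIC))
E
python3 - <<'E'
import cv2
from h import *
a=cv2.imread("pics/scene0.png");b=cv2.imread("pics/side0.png")
r=lambda im,x0,y0,x1,y1,k:cv2.resize(im[y0:y1,x0:x1],None,fx=k,fy=k,interpolation=cv2.INTER_CUBIC)
cv2.imwrite("pics/a1.png",r(a,220,180,330,265,7));cv2.imwrite("pics/a2.png",r(a,335,145,385,205,10))
cv2.imwrite("pics/b1.png",r(b,175,170,265,255,7));cv2.imwrite("pics/b2.png",r(b,240,280,315,325,10))
E
```

```text
(no output)
```

View pics/a1.png

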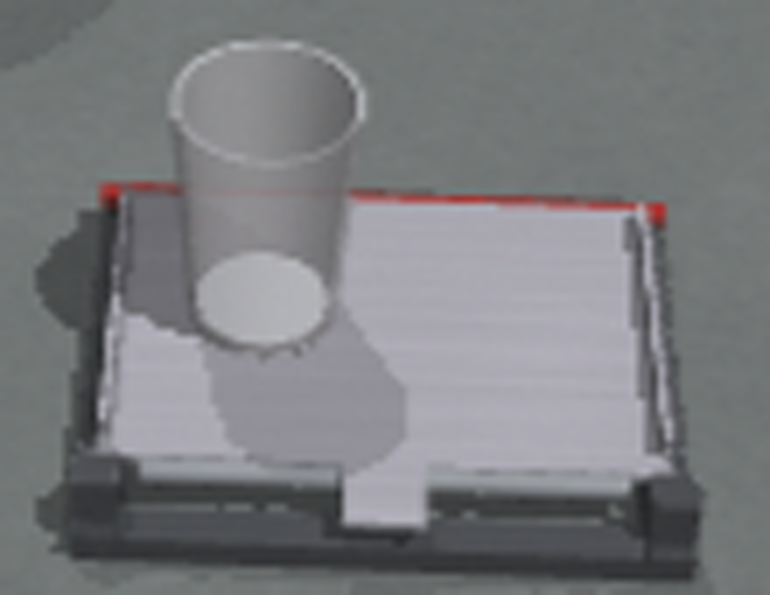

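View pics/a2.png

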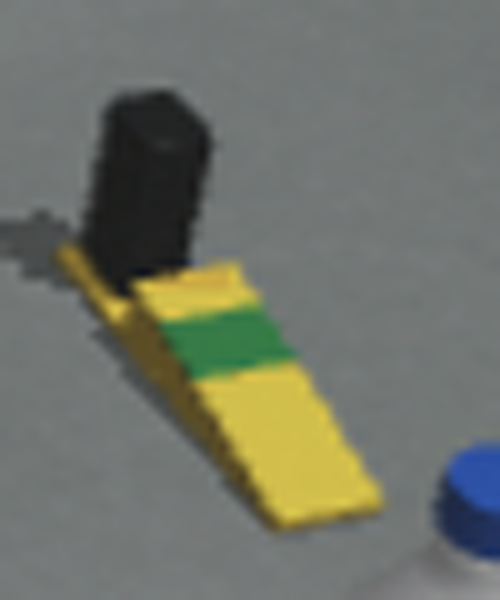

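View pics/b1.png

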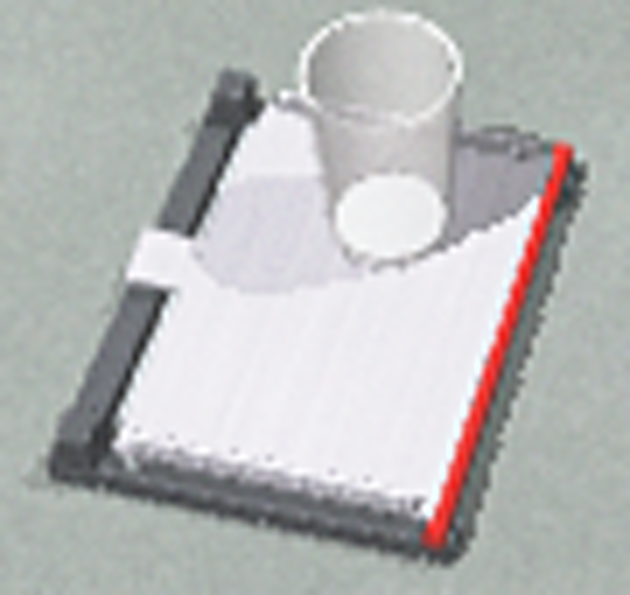

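View pics/b2.png

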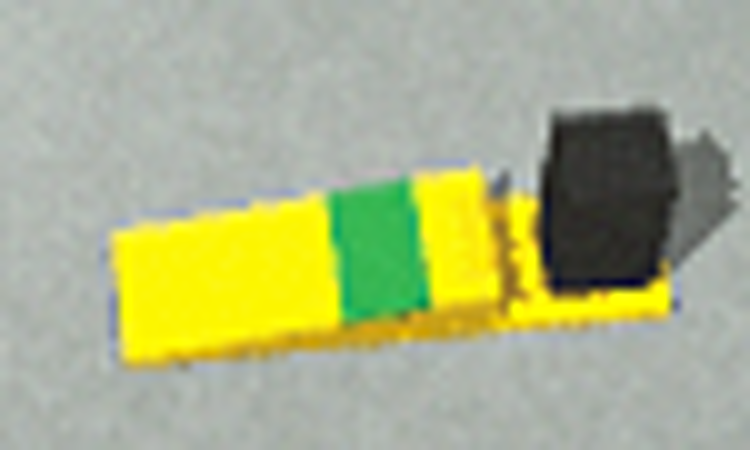

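```bash
python3 - <<'E'
from h import *
from workcell import bot
from scipy.optimize import least_squares
S=bot.snapshot("scene");B=bot.snapshot("side")
def px(x0,y0,k,l): return (np.array(l,float)+.5)/k-.5+[x0,y0]
def fit(obs,p0,loss='linear'):
    def tr(p,L):
        c,s=np.cos(p[2]),np.sin(p[2]);L=np.array(L)/1000
        return np.c_[p[0]+c*L[:,0]-s*L[:,1],p[1]+s*L[:,0]+c*L[:,1],L[:,2]]
    f=lambda p:np.concatenate([(proj(d,tr(p,L))-uv).ravel() for d,uv,L in obs])
    r=least_squares(f,p0,loss='soft_l1');print(np.round(r.x,4),np.degrees(r.x[2]));print(np.round(f(r.x).reshape(-1,2),2).tolist());return r.x
bar=[(0,-115,19),(0,115,19)]
st=fit([(S,px(220,180,7,[(110,191),(656,214)]),bar),(B,px(175,170,7,[(563,152),(434,537)]),bar)],[.5,0,0])
w=fit([(S,px(335,145,10,[(380,505),(240,264),(132,285),(62,248),(196,377),(296,357)]),[(130,18,5),(30,18,25),(30,-18,25),(-18,-18,4.5),(72,-18,16.6),(72,18,16.6)]),
 (B,px(240,280,10,[(110,232),(480,168),(503,305),(672,315),(330,193),(411,178),(343,320),(428,308)]),
 [(130,-18,5),(30,-18,25),(30,18,25),(-18,18,4.5),(72,-18,16.6),(48,-18,21.4),(72,18,16.6),(48,18,21.4)])],[.4,.3,.3])
# bystanders rough: bottle_blue, mixing cup bases
for n,d,uv in [("bb",S,(376,236)),("cup",S,(402,222)),("bb",B,(197,296)),("cup",B,(205,328)),("jar",S,(172,172)),("syr2?",S,(417,182)),("platecup z24",S,None)]:
    if uv: print(n,ray(d,uv,0).round(3))
print("cup",ray(S,(257.5,223),.024).round(3))
R=[-1.5718,0,-2.9038]
from scipy.spatial.transform import Rotation as Ro
print(Ro.from_euler('xyz',bot.read_state()["orientation"]).as_matrix().round(3))
E
```

```text
[0.6316 0.0387 0.0036] 0.20906093177006246
[[-1.57, -0.25], [0.58, -0.5], [-0.07, -0.27], [-0.43, 0.6]]
[0.417  0.2827 0.3306] 18.93916941250023
[[-0.19, -0.79], [-0.59, -0.71], [0.13, -1.05], [-0.54, -0.79], [-0.56, -0.34], [-0.31, -0.21], [-0.02, -0.03], [-0.19, 0.37], [-0.64, -0.63], [-0.4, 0.23], [-0.74, 0.4], [0.03, 0.46], [-0.57, 0.42], [0.02, 0.16]]
bb [0.708 0.32  0.   ]
cup [ 0.648  0.406 -0.   ]
bb [ 0.695  0.323 -0.   ]
cup [0.644 0.403 0.   ]
jar [ 0.455 -0.292  0.   ]
syr2? [0.457 0.501 0.   ]
cup [ 0.701 -0.006  0.024]
[[-0.972 -0.     0.236]
 [-0.236  0.    -0.972]
 [ 0.    -1.    -0.   ]]
```

```bash
cat >> h.py <<'E'
from scipy.spatial.transform import Rotation as Ro
def go(*t):
    """shift mm / turn deg in tool axes to TCP (x,y,z m, yaw deg of tool x), tool down"""
    from workcell import bot
    s=bot.read_state();R=Ro.from_euler('xyz',s["orientation"])
    T=Ro.from_euler('xyz',[-np.pi/2,0,np.radians(t[3])])
    print("now",np.round(s["tool_pos"],4),"yaw",np.degrees(s["orientation"][2]).round(2),"t",round(s["time_s"],2),"F",np.round(s["wrist_force"],1),"open",round(s["opening"],4))
    print("row",np.round(1000*R.inv().apply(np.array(t[:3])-s["tool_pos"]),1),np.round((R.inv()*T).as_rotvec(degrees=True),2))
E
python3 -c "
from h import *
go(.31,-.47,.231,-129)
print(Ro.from_euler('xyz',[-np.pi/2,0,0]).as_matrix().round(2))"
```

```text
now [ 0.1354 -0.5587  0.2311] yaw -166.38 t 0.25 F [ 0.2 -0.2  0.2] open 0.0851
row [-1.906e+02  1.000e-01 -4.510e+01] [ 3.000e-02 -3.738e+01 -1.000e-02]
[[ 1. -0.  0.]
 [ 0.  0.  1.]
 [-0. -1.  0.]]
```

```bash
python3 -m inch '[[85,-38,0,-9,0,-7.5,0],[85,-76,0,-18,0,-15,0],[85,-115,0,-27,0,-22.5,0],[85,-153,0,-36,0,-30,0],[85,-191,0,-45,0,-37.4,0]]'; python3 -c "
from h import *
go(.44,-.30,.22,-92)"
```

```text
time_s: 0.75
tool_pos: [0.3117, -0.4691, 0.2311]
orientation: [-1.571, 0.0, -2.246]
wrist_force: [0.7, -0.3, 0.3]
opening: 0.085
now [ 0.3117 -0.4691  0.2311] yaw -128.67 t 0.75 F [ 0.7 -0.3  0.3] open 0.085
row [-212.2   11.2   -5.5] [ 2.000e-02 -3.667e+01 -2.000e-02]
```

```bash
python3 -m inch '[[85,-42,0,-1,0,-7.5,0],[85,-85,0,-2,0,-15,0],[85,-127,0,-3,0,-22.5,0],[85,-170,0,-4,0,-30,0],[85,-212,0,-5.5,0,-36.7,0]]'; python3 -c "
from h import *
go(.49,-.07,.231,-52)"
```

```text
time_s: 1.25
tool_pos: [0.4408, -0.2986, 0.2313]
orientation: [-1.571, 0.0, -1.6]
wrist_force: [-0.0, -0.9, -0.6]
opening: 0.0846
now [ 0.4408 -0.2986  0.2313] yaw -91.66 t 1.25 F [-0.  -0.9 -0.6] open 0.0846
row [-230.     0.3   42.5] [-1.000e-02 -3.966e+01 -2.000e-02]
```

```bash
echo
python3 -m inch '[[85,-46,0,8.5,0,-8,0],[85,-92,0,17,0,-16,0],[85,-138,0,25.5,0,-24,0],[85,-184,0,34,0,-32,0],[85,-230,0,42.5,0,-39.7,0]]'; python3 -c "
from h import *
go(.44,.13,.231,-13)"
```

```text
time_s: 1.75
tool_pos: [0.49, -0.0682, 0.2314]
orientation: [-1.571, -0.0, -0.902]
wrist_force: [1.6, 0.1, 0.8]
opening: 0.0849
now [ 0.49   -0.0682  0.2314] yaw -51.66 t 1.75 F [1.6 0.1 0.8] open 0.0849
row [-186.5    0.5   83.7] [-1.000e-02 -3.866e+01  1.000e-02]
```

```bash
python3 -m inch '[[85,-37,0,17,0,-8,0],[85,-74,0,34,0,-16,0],[85,-112,0,50,0,-24,0],[85,-149,0,67,0,-32,0],[85,-187,0,84,0,-38.7,0]]'; python3 -c "
from h import *
go(.417,.283,.17,18.9)"
```

```text
time_s: 2.25
tool_pos: [0.4394, 0.1318, 0.2315]
orientation: [-1.571, -0.0, -0.221]
wrist_force: [1.4, -0.3, 0.1]
opening: 0.0852
now [0.4394 0.1318 0.2315] yaw -12.65 t 2.25 F [ 1.4 -0.3  0.1] open 0.0852
row [-55.   61.5 142.6] [ 0.000e+00 -3.155e+01  3.000e-02]
```

```bash
python3 -m inch '[[85,-13,13,33,0,-8,0],[85,-27,27,68,0,-16,0],[85,-40,42,104,0,-24,0],[85,-55,61.5,142.6,0,-31.5,0],[85,-55,61.5,142.6,0,-31.5,0]]'; python3 - <<'E'
from h import *
from workcell import bot
go(.417,.283,.026,18.9)
d=bot.snapshot("wrist");crop(d,0,0,512,384,1.5,"pics/w1.png")
d=bot.snapshot("side");crop(d,230,200,350,340,5,"pics/s1.png")
E
```

```text
time_s: 2.75
tool_pos: [0.4147, 0.2874, 0.1682]
orientation: [-1.568, 0.002, 0.339]
wrist_force: [0.5, -0.5, 0.4]
opening: 0.0847
now [0.4147 0.2874 0.1682] yaw 19.44 t 2.75 F [ 0.5 -0.5  0.4] open 0.0847
row [  0.9 142.2  -5.2] [-0.14  0.54 -0.1 ]
```

View pics/w1.png

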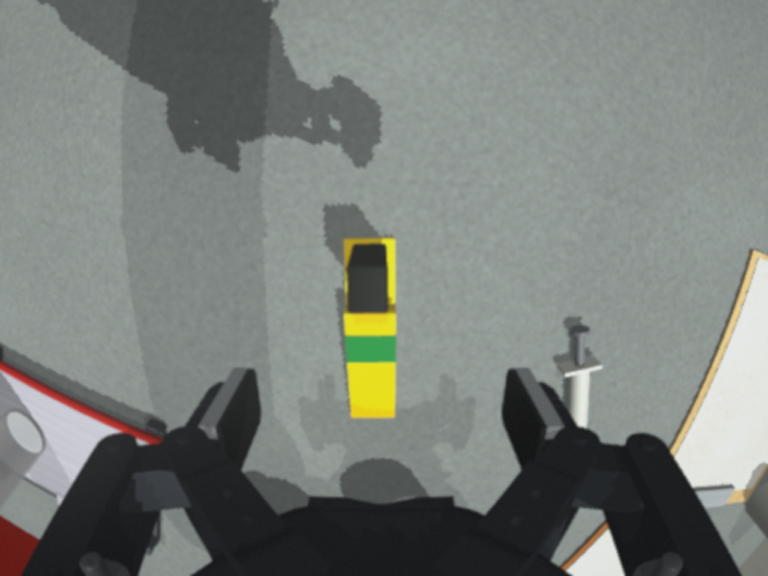

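The wrist view shows the wedge upright in the image, with its tail at (370,238), post top at about (367,290) and nose at (373,418). The jaws' midline is at column 378, so the wedge sits about 5 mm to −z. I'll compute this properly.

```bash
cat >> h.py <<'E'
def wray(d,s,uv,z):
    """wrist fisheye pixel -> world point at height z"""
    x=(uv[0]-d["cx"])/d["fx"];y=(uv[1]-d["cy"])/d["fy"];th=np.hypot(x,y)
    k=np.sin(th)/th; v=np.array([x*k,-y*k,-np.cos(th)])
    H=np.array(d["hand_eye"]);R=Ro.from_euler('xyz',s["orientation"])
    o=R.apply(H[:3,3])+s["tool_pos"];v=R.apply(H[:3,:3]@v)
    return o+v*(z-o[2])/v[2]
E
python3 - <<'E'
from h import *
from workcell import bot
s=bot.read_state();d=bot.snapshot("wrist")
q=lambda x,y,z:wray(d,s,((x+.5)/1.5-.5,(y+.5)/1.5-.5),z)
n=(q(351,418,.005)+q(395.5,417,.005))/2; r=(q(344,238,.0045)+q(396,237,.0045))/2
print(n,r,np.linalg.norm(n-r),np.degrees(np.arctan2(*(n-r)[1::-1])))
print("post",r+(n-r)*18/148, (q(348,311,.065)+q(387,311,.065))/2)
E
```

```text
[0.54421804 0.31970259 0.005     ] [0.40305264 0.27004662 0.0045    ] 0.1496450272535991 19.379698790283236
post [0.42022141 0.27608586 0.00456081] [0.43341445 0.28014793 0.065     ]
```

```bash
python3 -c "
from h import *
go(.420,.279,.06,19.2);go(.420,.279,.022,19.2)"
```

```text
now [0.417  0.2826 0.1699] yaw 18.79 t 2.9 F [-0.3 -1.  -0.5] open 0.0851
row [  1.7 109.9  -4.3] [ 0.04 -0.41  0.  ]
now [0.417  0.2826 0.1699] yaw 18.79 t 2.9 F [-0.3 -1.  -0.5] open 0.0851
row [  1.6 147.9  -4.3] [ 0.04 -0.41  0.  ]
```

```bash
python3 -m inch '[[85,0,37,-0.6,0,-0.3,0],[85,0.3,74,-0.6,0,-0.3,0],[85,0.3,110,-0.6,0,-0.3,0],[85,0.3,135,-0.6,0,-0.3,0],[85,0.3,147.5,-0.6,0,-0.3,0]]'; python3 -c "
from h import *
go(.4175,.282,.022,19.1)"
```

```text
time_s: 3.4
tool_pos: [0.4178, 0.2808, 0.0212]
orientation: [-1.572, 0.001, 0.331]
wrist_force: [0.1, -0.4, 0.6]
opening: 0.085
now [0.4178 0.2808 0.0212] yaw 18.98 t 3.4 F [ 0.1 -0.4  0.6] open 0.085
row [ 0.2 -0.8  1.2] [ 0.1  -0.12 -0.06]
```

```bash
python3 -m inch '[[50,0,-1,1,0,0,0],[20,0,-1,1,0,0,0],[5,0,-1,1,0,0,0],[5,0,-1,1,0,0,0],[5,0,-1,1,0,0,0]]'; python3 -m inch '[[5,0,0,0,0,0,0],[5,0,0,0,0,0,0],[5,0,0,0,0,0,0],[5,0,0,0,0,0,0],[5,0,0,0,0,0,0]]';  python3 - <<'E'
from h import *
from workcell import bot
go(.47,.0385,.052,0.2)
d=bot.snapshot("wrist");crop(d,0,0,512,384,1.5,"pics/w2.png")
E
```

```text
time_s: 3.9
tool_pos: [0.4179, 0.2818, 0.0232]
orientation: [-1.572, -0.0, 0.331]
wrist_force: [-0.6, -2.3, 12.2]
opening: 0.0232
time_s: 4.4
tool_pos: [0.4179, 0.2818, 0.0232]
orientation: [-1.572, -0.0, 0.331]
wrist_force: [-0.9, -1.0, 1.6]
opening: 0.0234
now [0.4179 0.2818 0.0232] yaw 18.96 t 4.4 F [-0.9 -1.   1.6] open 0.0234
row [ -29.7  -28.4 -247. ] [ 0.09 18.76  0.04]
```

View pics/w2.png

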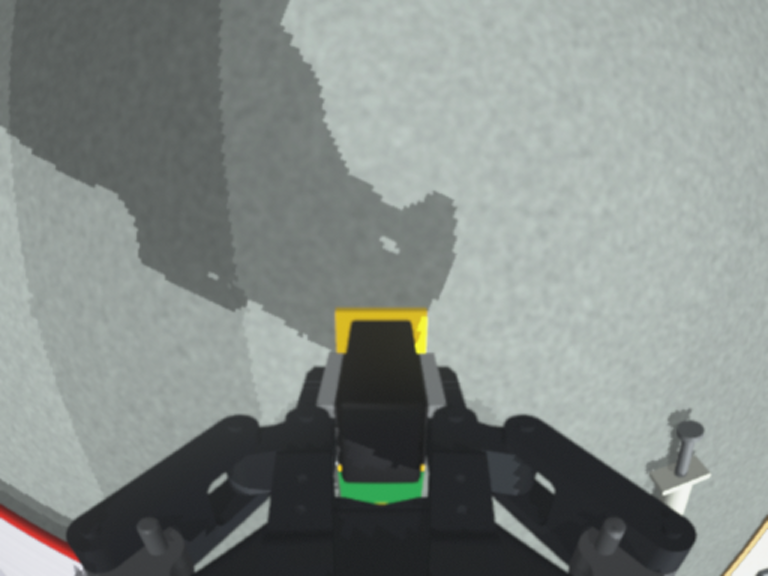

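The post is held centred and square between the pads, with its top at about (380,430) and the opening at 23.4 mm. Now I'll lift and carry it.

```bash
python3 -m inch '[[5,0,-12,0,0,0,0],[5,0,-20,0,0,0,0],[5,-4,-20,-35,0,3,0],[5,-9,-20,-75,0,6,0],[5,-14,-20,-115,0,9,0]]'; python3 -c "
from h import *
go(.465,.0385,.043,0.2)"
```

```text
time_s: 4.95
tool_pos: [0.4423, 0.1673, 0.0441]
orientation: [-1.572, -0.002, 0.172]
wrist_force: [1.8, 0.0, -1.9]
opening: 0.0233
now [0.4423 0.1673 0.0441] yaw 9.87 t 4.95 F [ 1.8  0.  -1.9] open 0.0233
row [   0.3    1.3 -130.8] [0.07 9.67 0.09]
```

```bash
python3 -m inch '[[5,0,1,-35,0,2.5,0],[5,0,1,-70,0,5,0],[5,0,1,-105,0,7.5,0],[5,0,1,-131,0,9.7,0],[5,0,1,-131,0,9.7,0]]'; python3 - <<'E'
from h import *
from workcell import bot
S=bot.snapshot("scene");B=bot.snapshot("side")
go(.465,.0385,.0236,0.2)
crop(S,220,130,330,265,4,"pics/s3.png");crop(S,215,150,325,235,7,"pics/s3.png");crop(B,200,160,300,260,6,"pics/b3.png")
E
```

```text
time_s: 5.45
tool_pos: [0.4653, 0.0345, 0.0439]
orientation: [-1.574, -0.002, -0.003]
wrist_force: [-0.3, 1.0, -0.9]
opening: 0.0229
now [0.465  0.0383 0.0439] yaw 0.14 t 5.55 F [-1.3  0.5 -2.2] open 0.0236
row [-0.1 20.3  0.2] [ 0.03 -0.06  0.15]
```

View pics/s3.png

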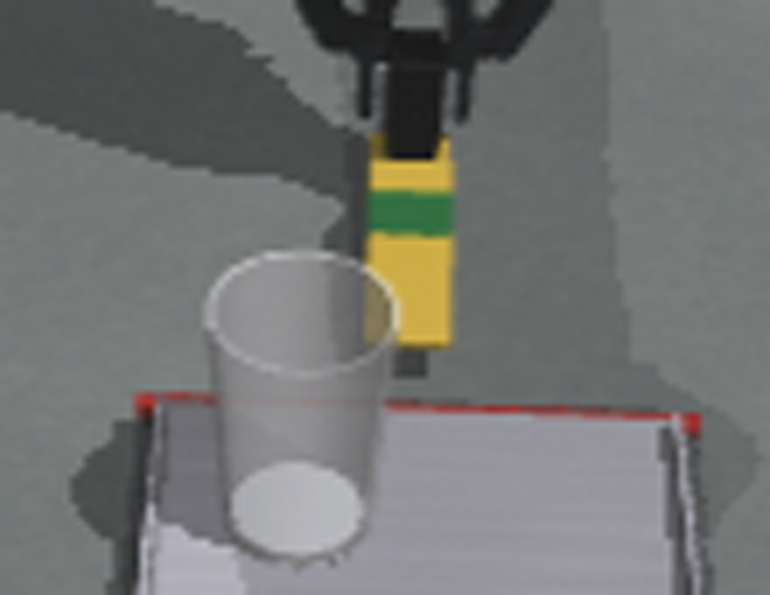

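View pics/b3.png

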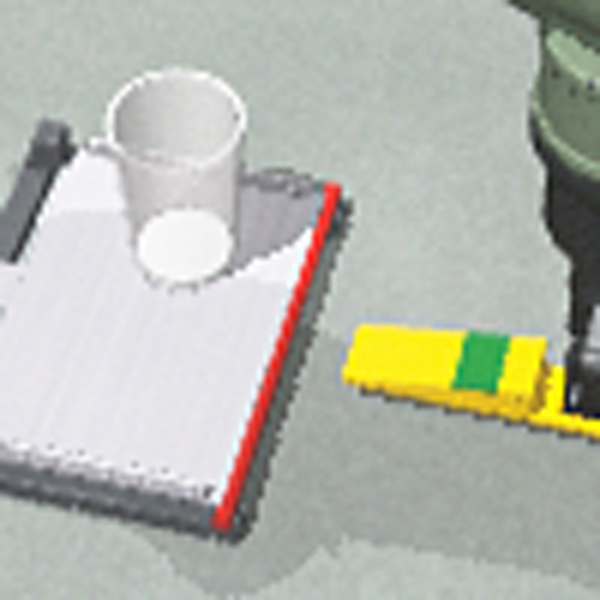

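Both views show the wedge at the lip's middle and square to it, with the nose about 30 mm short (scene nose (408,347) against the lip near row 407). I'll lower it to the table.

```bash
python3 -m inch '[[5,0,10,0,0,0,0],[5,0,18,0,0,0,0],[5,0,20.5,0,0,0,0.1],[5,0,20.5,0,0,0,0.1],[5,0,20.5,0,0,0,0.1]]'; python3 - <<'E'
from h import *
from workcell import bot
S=bot.snapshot("scene");B=bot.snapshot("side")
go(.465,.0385,.0236,0.2)
crop(S,215,150,325,235,7,"pics/s4.png");crop(B,240,190,315,250,10,"pics/b4.png")
E
```

```text
time_s: 6.05
tool_pos: [0.4648, 0.039, 0.0232]
orientation: [-1.571, -0.0, 0.004]
wrist_force: [-0.4, 1.4, 0.6]
opening: 0.0235
now [0.465  0.0387 0.0232] yaw 0.18 t 6.15 F [ 0.5 -0.1 -1.4] open 0.0232
row [ 0.  -0.4 -0.2] [ 0.03 -0.02  0.03]
```

View pics/b4.png

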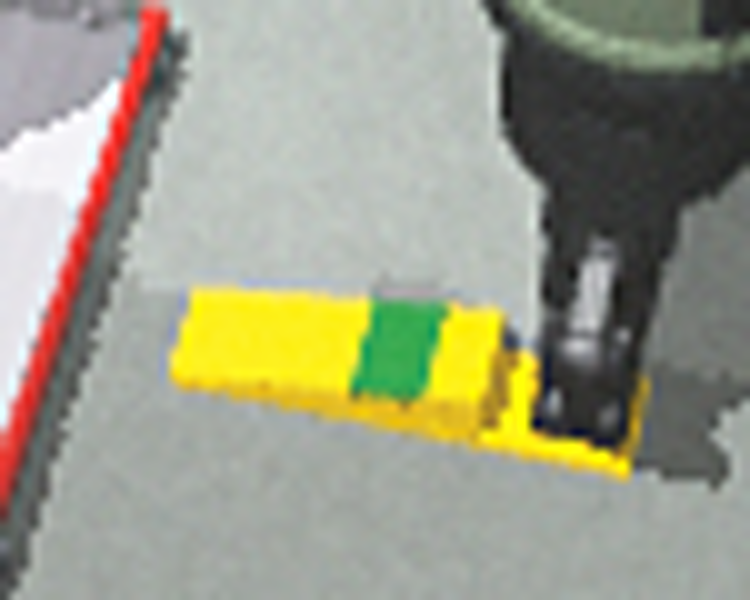

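View pics/s4.png

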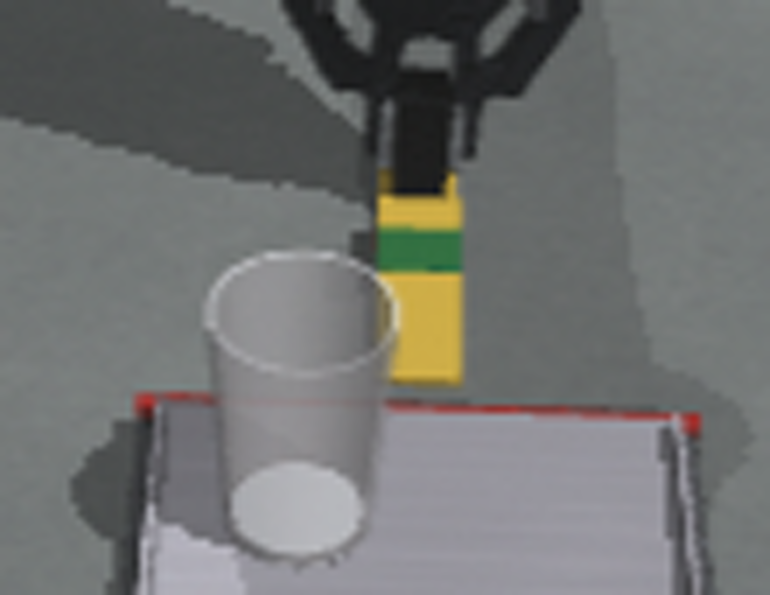

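```bash
python3 - <<'E'
from h import *
from workcell import bot
from scipy.optimize import least_squares
S=bot.snapshot("scene");B=bot.snapshot("side")
def px(x0,y0,k,l): return (np.array(l,float)+.5)/k-.5+[x0,y0]
def fit(obs,p0):
    def tr(p,L):
        c,s=np.cos(p[2]),np.sin(p[2]);L=np.array(L)/1000
        return np.c_[p[0]+c*L[:,0]-s*L[:,1],p[1]+s*L[:,0]+c*L[:,1],L[:,2]]
    f=lambda p:np.concatenate([(proj(d,tr(p,L))-uv).ravel() for d,uv,L in obs])
    r=least_squares(f,p0,loss='soft_l1');print(np.round(r.x,4),np.degrees(r.x[2]));print(np.round(f(r.x).reshape(-1,2),2).tolist());return r.x
bar=[(0,-115,19),(0,115,19)]
ws=(S,px(215,150,7,[(463,378),(378,228),(463,230),(378,270),(463,272)]),[(130,18,5),(48,-18,21.4),(48,18,21.4),(72,-18,16.6),(72,18,16.6)])
wb=(B,px(240,190,10,[(190,288),(373,297),(443,303),(352,393),(425,402),(507,312),(630,470)]),[(130,-18,5),(72,-18,16.6),(48,-18,21.4),(72,18,16.6),(48,18,21.4),(30,-18,25),(-18,18,4.5)])
ss=(S,px(215,150,7,[(146,403),(692,424)]),bar);sb=(B,px(175,170,7,[(563,152),(434,537)]),bar)
for o in ([ws,wb],[ws],[wb]): fit(o,[.46,.04,0])
for o in ([ss,sb],[ss],[sb]): fit(o,[.63,.04,0])
go(.465,.0385,.023,0)
E
```

```text
[0.4636 0.0396 0.017 ] 0.9714557975227859
[[-0.07, -0.29], [0.01, -0.66], [-0.52, -0.61], [-0.02, -0.58], [-0.39, -0.52], [0.09, 0.29], [-0.43, 0.59], [0.08, 0.5], [-0.58, -0.03], [-0.24, -0.35], [-0.63, -0.02], [-0.2, 0.06]]
[0.4661 0.0405 0.0126] 0.722461616454034
[[0.06, 0.29], [0.23, -0.17], [-0.28, -0.08], [0.17, -0.07], [-0.18, 0.02]]
[0.4629 0.0389 0.0153] 0.8760346672833125
[[0.39, 0.13], [-0.14, 0.45], [0.36, 0.36], [-0.31, -0.18], [0.03, -0.5], [-0.35, -0.15], [0.06, -0.06]]
[0.6318 0.0389 0.0056] 0.3182816922148959
[[-1.65, -0.44], [0.51, -0.5], [-0.21, -0.25], [-0.44, 0.66]]
[0.6333 0.0406 0.0046] 0.2653129748428554
[[-1.12, -0.08], [1.13, -0.09]]
[0.6311 0.0376 0.006 ] 0.3418352934845991
[[0.08, -0.49], [-0.07, 0.36]]
now [0.465  0.0384 0.0232] yaw 0.15 t 6.25 F [ 0.1 -0.6 -2.7] open 0.0233
row [-0.   0.2  0.1] [0.04 0.15 0.04]
```

```bash
python3 -m inch '[[5,15,0,0,0,0,0],[5,31,0,0,0,0,0],[5,47,0,0,0,0,0],[5,63,0,0,0,0,0],[5,75,0,0,0,0,0]]'; python3 - <<'E'
from h import *
from workcell import bot
S=bot.snapshot("scene");B=bot.snapshot("side")
go(.573,.039,.0232,0.2)
crop(S,215,150,325,235,7,"pics/s5.png");crop(B,200,180,290,250,8,"pics/b5.png")
E
```

```text
time_s: 6.75
tool_pos: [0.5405, 0.0385, 0.0232]
orientation: [-1.571, -0.0, 0.002]
wrist_force: [-2.9, -0.1, 2.3]
opening: 0.0233
now [0.5412 0.0385 0.0232] yaw 0.1 t 6.85 F [ 5.5 -1.2  6.7] open 0.0234
row [31.8  0.   0.5] [ 0.01 -0.1   0.11]
```

View pics/b5.png

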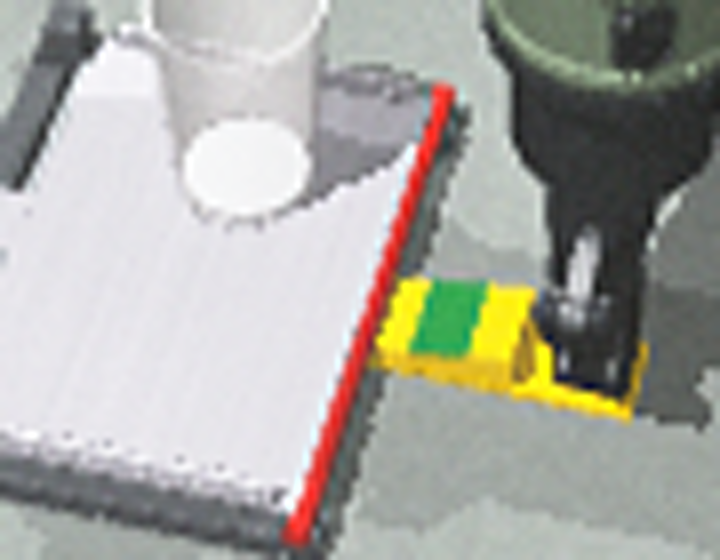

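The side view shows the nose under the lip, with the red bar crossing the ramp at about (380,320), just ahead of the band (450,318). The cup is still standing. I'll go on slowly.

```bash
python3 -m inch '[[5,6,0,0,0,0,0],[5,12,0,0,0,0,0],[5,18,0,0,0,0,0],[5,24,0,0,0,0,0],[5,28,0,0,0,0,0]]'; python3 - <<'E'
from h import *
from workcell import bot
S=bot.snapshot("scene");B=bot.snapshot("side")
go(.573,.039,.0232,0.2)
crop(S,215,150,325,235,7,"pics/s6.png");crop(B,200,180,290,250,8,"pics/b6.png")
E
```

```text
time_s: 7.35
tool_pos: [0.5667, 0.0386, 0.0232]
orientation: [-1.572, 0.003, 0.003]
wrist_force: [-21.4, 0.5, 16.7]
opening: 0.0233
now [0.5672 0.0386 0.0232] yaw 0.14 t 7.45 F [-14.8  -0.3  12.1] open 0.0231
row [ 5.8 -0.   0.4] [ 0.07 -0.06 -0.09]
```

View pics/b6.png

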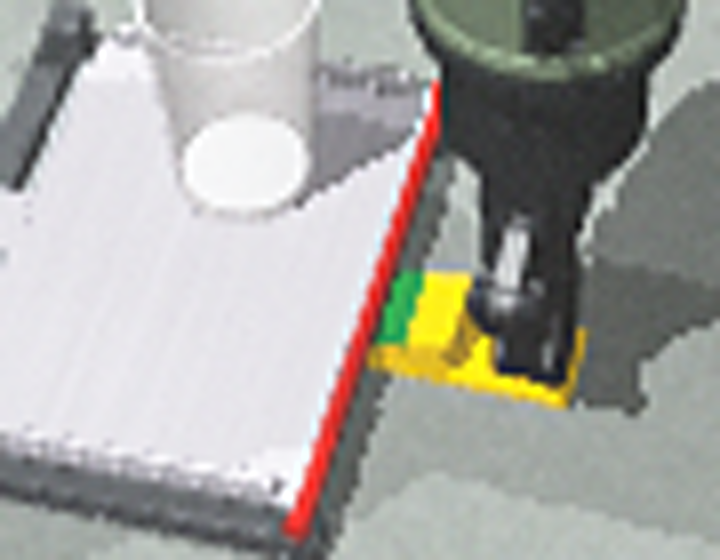

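View pics/s6.png

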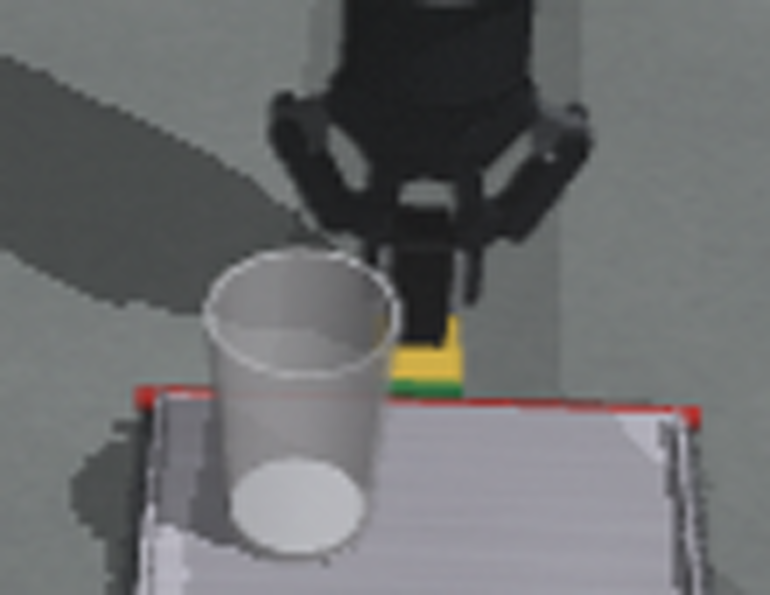

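```bash
cat > chk.py <<'E'
from h import *
from workcell import bot
S=bot.snapshot("scene");B=bot.snapshot("side")
def pt(d,x0,y0,k,p,L):
    uv=(np.array(p)+.5)/k-.5+[x0,y0]; w=ray(d,uv,L[2]/1000); return (w[:2]-np.array(L[:2])/1000).round(4)
E
python3 - <<'E'
from chk import *
for p,L in [((420,270),(48,-18,21.4)),((407,345),(48,18,21.4)),((470,277),(30,-18,25)),((568,404),(-18,18,4.5))]: print(pt(B,200,180,8,p,L))
print(pt(S,215,150,7,(463,381),(48,18,21.4)))
s=bot.read_state(); print(s["tool_pos"],s["wrist_force"])
# before: same check on b4
for p,L in [((443,303),(48,-18,21.4)),((425,402),(48,18,21.4)),((507,312),(30,-18,25)),((630,470),(-18,18,4.5))]: print(pt(B,240,190,10,p,L))
print(pt(S,215,150,7,(463,230),(48,18,21.4)))
E
```

```text
[0.5687 0.0384]
[0.5642 0.0398]
[0.5658 0.0395]
[0.5647 0.0397]
[0.5672 0.0408]
[0.56723671 0.03864269 0.02316606] [-14.12279133   0.76575402  11.54832818]
[0.4646 0.0385]
[0.4623 0.0415]
[0.462  0.0397]
[0.4628 0.0389]
[0.4663 0.042 ]
```

No slip: the wedge has moved the same 102 mm as the TCP, which leaves 6 mm.

```bash
python3 -m inch '[[5,3,0,0,0,0,0],[5,6,0,0,0,0,0],[5,6,0,0,0,0,0],[5,6,0,0,0,0,0],[5,6,0,0,0,0,0]]'; python3 - <<'E'
from chk import *
go(.573,.039,.0232,0.2)
crop(S,215,150,325,235,7,"pics/s7.png");crop(B,200,180,290,250,8,"pics/b7.png")
d=bot.snapshot("wrist");crop(d,0,0,512,384,1.5,"pics/w7.png")
E
```

```text
time_s: 8.05
tool_pos: [0.5711, 0.0387, 0.0232]
orientation: [-1.573, 0.005, 0.003]
wrist_force: [-15.7, -0.2, 13.2]
opening: 0.0231
now [0.5711 0.0387 0.0232] yaw 0.2 t 8.15 F [-15.3   0.1  13.8] open 0.0234
row [ 1.9 -0.   0.3] [ 0.13 -0.   -0.26]
```

View pics/b7.png

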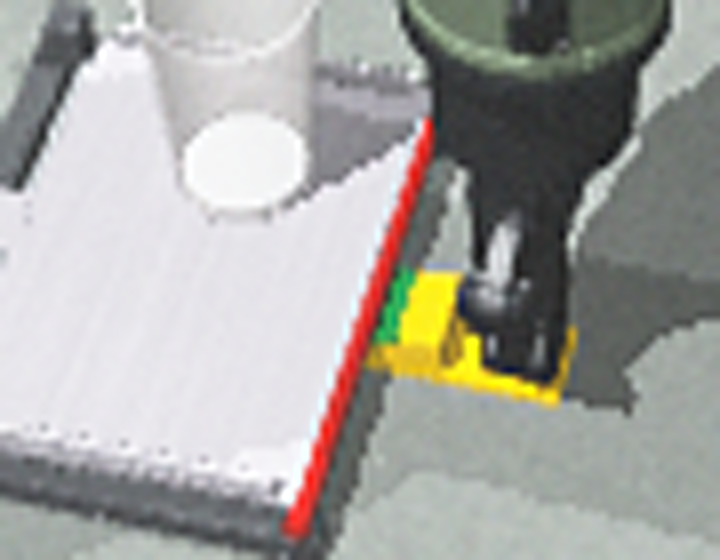

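View pics/s7.png

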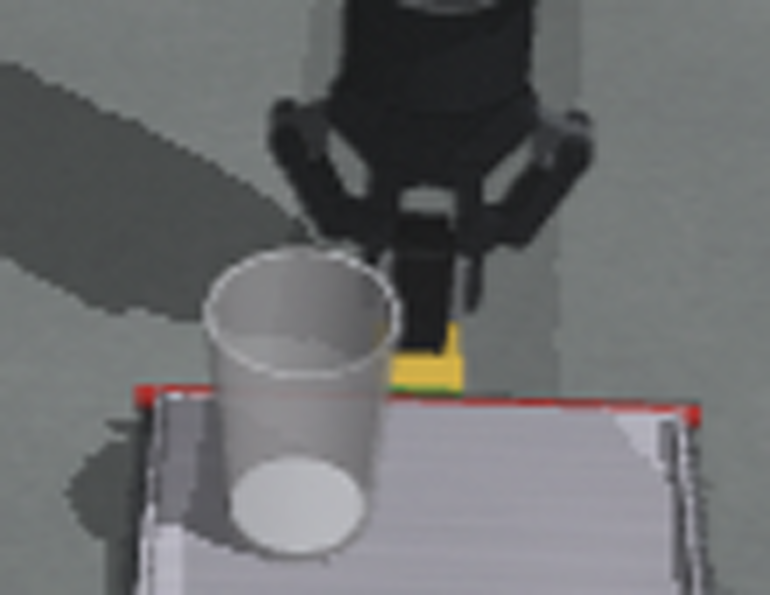

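View pics/w7.png

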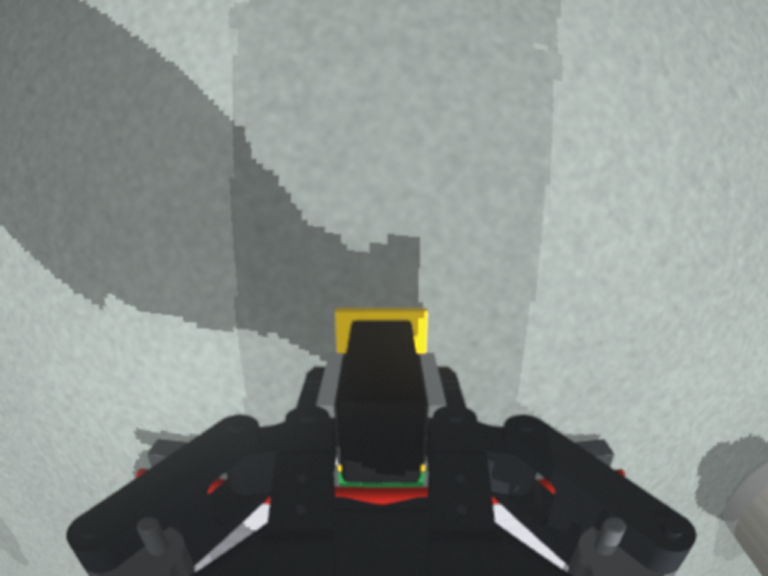

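```bash
python3 - <<'E'
from chk import *
u=lambda x,y:((x+.5)/8-.5+200,(y+.5)/8-.5+180)
v=lambda x,y:((x+.5)/7-.5+215,(y+.5)/7-.5+150)
print("bar side",ray(B,u(371,305),.024)[:2].round(4),"scene",ray(S,v(430,401),.024)[:2].round(4))
print("band rear far",ray(B,u(413,271),.0214)[:2].round(4),"near",ray(B,u(400,343),.0214)[:2].round(4),"scene",ray(S,v(430,390),.0214)[:2].round(4))
print("endbars z24",ray(B,u(298,525),.024).round(4),ray(S,v(692,414),.024).round(4),ray(S,v(146,394),.024).round(4))
go(.573,.039,.0232,0.2)
E
```

```text
bar side [0.6306 0.0442] scene [0.6314 0.0449]
band rear far [0.6193 0.0216] near [0.6151 0.0575] scene [0.6217 0.0451]
endbars z24 [0.6298 0.1505 0.024 ] [0.6329 0.1518 0.024 ] [ 0.6341 -0.0712  0.024 ]
now [0.5711 0.0387 0.0232] yaw 0.2 t 8.3 F [-16.   -0.7  13.1] open 0.0236
row [ 1.9 -0.   0.3] [ 0.13  0.   -0.26]
```

```bash
python3 -m inch '[[5,3,0,0,0,0,-0.4],[5,3,0,0,0,0,-0.4],[5,3,0,0,0,0,-0.4],[5,3,0,0,0,0,-0.4],[5,3,0,0,0,0,-0.4]]'; python3 - <<'E'
from chk import *
go(.573,.039,.0232,0.2); print(bot.read_state()["orientation"])
crop(S,215,150,325,235,7,"pics/s8.png");crop(B,200,180,290,250,8,"pics/b8.png")
E
```

```text
time_s: 8.8
tool_pos: [0.5715, 0.0388, 0.0232]
orientation: [-1.574, 0.002, 0.004]
wrist_force: [-20.7, -0.7, 18.4]
opening: 0.0237
now [0.5715 0.0387 0.0232] yaw 0.25 t 8.9 F [-19.6  -1.6  17.4] open 0.0236
row [ 1.5 -0.   0.3] [ 0.2   0.06 -0.11]
[-1.57432413  0.0019329   0.00444963]
```

View pics/b8.png

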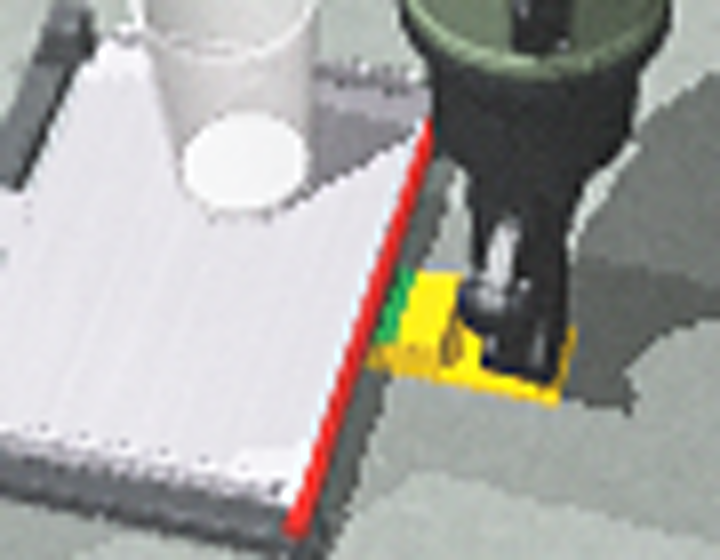

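The side view shows the red lip across the middle of the band: the band's rear edge is at (407,307), with about half the band still showing. The wedge is flat and the cup is upright. I'm handing it in.

```bash
python3 - <<'E'
from workcell import bot
print(bot.finish_job())
E
```

```text
the job is handed in; nothing more can be done
None
```

I gripped the wedge by its post, carried it to the middle of the lip and pushed it straight in between the rails. I handed the job in at about 9 s, still gripping and pushing.

**Lip position:** the lip is over the middle of the green band to within about 2–3 mm. The estimates disagree slightly:
- **TCP travel:** this puts the nose about 68.5 mm past the lip, against a target of 70 mm.
- **Pictures:** just before the last 0.4 mm nudge, the lip was 13.4 mm (side view) and 9.7 mm (scene view) ahead of the band's rear edge. The target is 12 mm.

**Clearance:** I did not measure the gap between lip and rails directly. At that position the ramp gives about 5 mm, and both views show the lip raised.

**Grip and tilt:** the wedge did not slip in the grip, and the tool is within 0.2° of vertical. The tool height is the same as when the wedge was gripped on the table.

**Forces:** the last push stopped about 1.5 mm short of where I aimed. The wrist force was then about 20 N back and 17 N up. The push was more than the roughly 10 N expected, but well under the limits.

**Other objects:** the last pictures show the cup on the plate standing and no contact with the plate or stand. The arm passed well clear of the other objects, but I did not check them again afterwards.

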